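# Uncap, unlock and draw out a gauge boom to the set mark, and hold it there

### The arm

A 6-joint arm with a two-finger parallel gripper is mounted at the origin on a cart in front of the work surface, level with it; the furniture and walls round the work are solid. World frame = base frame: x ahead of the robot, y to its left, z up, the work surface at z = 0. Lengths are in m, angles in rad, forces in N, time in s.
With the tool pointing down it reaches from about 0.275 to 0.725 m from the base axis. Payload 15.9 kg.
Tool frame: the origin (TCP) lies midway between the tips of the shut fingers; the grasp point (between the pads) lies 19 mm behind it (r.pinch_z is the distance from the TCP to the grasp point, in m); z points along the fingers, y is the line along which they close (so a half turn about z gives the same grasp; the last joint's range is limited). The gripper opens to 85 mm and grips with 20 to 120 N. Pads are 22 mm wide; open, the fingers measure 114 mm over their backs; the gripper's body (76 mm by 85 mm) begins 54 mm behind the grasp point. The pads swing forward as they close: fully open they stand 13 mm farther back than shut.
Start: joints at [1.347, 0.213, -0.034, 1.323, 0, 1.571], TCP at [0.111, 0.488, 0.231] pointing down, gripper open.
Joint ranges: [-2.98, 2.98], [-0.74, 1.72], [-1.14, 1.35], [-2.1, 2.04], [-1.57, 1.44], [-3.14, 3.14]. Speed limits (rad/s): [1.89, 1.89, 2.39, 2.57, 3.14, 3.14].

### API

Orientations are given as a 3x3 rotation matrix whose columns are the frame's x, y, z axes.
In Python, from bench import r, viewer gives the robot as it stands. The module is installed in compiled form; this text tells all that it offers.
- The arm moves only by the tool step_arm, never from a script. Its argument "commands" is one flat list of numbers, 5 for each row, row after row: the opening in per cent of the stroke, from 0 (shut) to 100 (fully open), then the shift along the tool's x, y, z in cm, then the turn about the tool's z in rad. A call has 1 to 10 rows; each row shifts and turns the commanded pose from where the row before left it, along the tool's axes as they then stand; what a row does not reach is not made up. A row lasts 1/10 s, in which the tool goes at most 50 mm and 8.59 degrees, less where a joint would pass 70% of its speed; a pose out of reach is approached as far as the arm can. A call with a gripper value outside its range is refused whole. The fingers move at their own pace and stop on an object; the grip force is fixed at half the most. Time passes only in rows, so rows that do not move let the fingers close. It gives the time, the measured TCP pose, the force, the opening and the grip force at its end, in the units of the state.
- r.sense(): the state, without advancing time (a new reading comes with each control period).
- viewer.read_camera(name): name is "scene" or "top"; returns the picture (480x640x3 uint8, blue, green, red); there is no depth.
- viewer.camera_info(name): a dict with "K" (3x3 intrinsics, pixels), "R" (3x3) and "t" (3): a world point X has camera coordinates R X + t. Camera axes: x right, y down, z forward; pixel columns grow to the right and rows downward; lengths in m; the calibration is good to about 2 mm. A picture is of the moment at which its call begins. camera_info takes no time and is no camera call.
- r.job_done(): hands the job in; it is judged then, once.
The state is a dict: "time": time; "qpos": joint angles; "joint_vel": joint speeds; "joint_torque": joint torques, N m; "position": TCP position; "eef_rot": TCP orientation; "force": force on the tool from outside, world axes, zero at the start; "moment": the same for the moment, N m; "gripper_width": opening from 0.0 (shut) to 1.0 (fully open); "grip_force": force on a finger pad.
Only numpy, scipy, OpenCV 4.12 (cv2) and the standard library are available. Lean on these libraries where they do the work, as an engineer would, in place of code of your own. Each camera call takes 0.05 s, during which the arm holds its last target. There are 200 camera calls.

### The job

Lift the loose cap off the extension gauge's lock button and stand it on its open rim on the bench, clear of the gauge. Press the lock button fully down, then draw the spring-loaded boom out by its knob until its pointer is in line with the mark set by the sliding rider on the scale. The boom springs back if let go, so finish while still holding it at the mark; do not shift the rider or knock the small parts lying beside the gauge out of place.

Things in the scene. Friction and masses are not known exactly. Their poses are not given: they have to be found in the camera images.
- gauge: fixed gauge: grey base plate (x -130 to 140, y -55 to 35 mm, 8 mm thick) with an aluminium housing (x -125 to -25, y -26 to 26, top z 50) and a scale bar (x -10 to 125, y -42 to -20, top z 24). Origin on the bench, x axis the way the boom comes out, z up. The bench on its +y side beside the housing (x -120 to 0, y 40 to 115) is kept free.
- cap: loose black plastic cap, a plain upside-down cup 39 mm in diameter and 36 mm high, closed on top, weighing about 50 g; it stands on the housing top over the lock button. Origin at the centre of its open rim (underside), z up.
- lock_button (a joint): travel of the lock button in m: 0 up (boom locked), 0.007 fully down (boom free; the lock clears only past 0.005). It takes about 4 N to push and stays down where it is left.
- lock_button_top (a point): centre of the top face of the round steel lock button, 22 mm in diameter, that stands 11 mm above the housing top when up and 4 mm when pressed; under the cap at first. It moves straight down when pressed.
- boom (a joint): how far the boom is drawn out of the housing, in m: 0 home (start), stop at 0.100. It slides along the gauge's x axis. A return spring pulls it home with 1.5 N at 0 and about 4.5 N at 0.1. Locked within 2 mm until the button is down.
- boom_knob (a point): middle of the boom's upright round black knob, 25 mm in diameter, which spans 60 to 96 mm above the bench; this point is on its axis, 80 mm above the bench, with nothing higher than the knob near it.
- boom_pointer (a point): tip of the boom's thin pointer blade over the scale, 30 mm behind the knob axis (towards the housing).
- rider (a joint): setting of the sliding rider on the scale, in m, stiff by friction: when the boom's value equals this one, its pointer is in line with the rider's mark. Anywhere from 0.035 to 0.090 at the start.
- rider_mark (a point): tip of the mark blade of the rider, a dark block 10 x 12 x 24 mm on the outer edge of the scale bar (top 34 mm above the bench), facing the pointer. Its x axis is the gauge's x axis.
- heat_sink: bystander: finned heat sink 22 x 34 x 20 mm, on the bench on the gauge's +y side near the boom's end; origin at its underside
- battery_9v: bystander: block battery 26 x 50 x 17 mm, on the bench on the gauge's -y side beside the housing; origin at its underside
- relay: bystander: small box-shaped relay 20 x 28 x 22 mm, on the bench on the gauge's -y side beside the scale; origin at its underside

How it is judged:
By the outcome, as a careful person would: the job done as asked, in the order asked, and still so for the second after the job is handed in, while the arm keeps its last pose, push and grip.
It also fails if it takes over 51 s, if anything falls off the work surface, if the arm or the gripper's body presses on something with over 40 N, if the wrist force passes 120 N, or if a joint passes its speed limit or range.

## Working session

There is one attempt and no reset: what is moved stays moved. The work goes in short steps, Python scripts to look and compute and a tool call to move; the robot and the scene stay as the last step left them, time stands still between calls to the robot, and variables do not carry over. Pictures are saved under pics/ and viewed, at most 10 in all, crops included, and the job is handed in when it is done.

Besides the shell and the picture viewer there is one more tool, called after "Call:" by a JSON object that holds its "name" and its "arguments", one argument or row to a line. step_arm: Moves the arm, as the interface text tells. Its arguments: {"type":"object","properties":{"commands":{"type":"array","items":{"type":"number"}}},"required":["commands"]}

```bash
mkdir -p pics; python3 - <<'E'
from bench import r, viewer
import cv2,numpy as np
for n in ("scene","top"):
    cv2.imwrite(f"pics/{n}0.png",viewer.read_camera(n))
    c=viewer.camera_info(n);print(n,np.round(c["K"],1).tolist(),np.round(c["R"],4).tolist(),np.round(c["t"],4).tolist())
s=r.sense();print(s["time"],np.round(s["eef_rot"],3).tolist(),s["position"],r.pinch_z,s["force"])
E
```

```text
scene [[570.4, 0.0, 322.0], [0.0, 570.4, 247.6], [0.0, 0.0, 1.0]] [[0.6585, -0.7526, -0.0028], [-0.3529, -0.3055, -0.8844], [0.6647, 0.5833, -0.4668]] [-0.2263, 0.3043, 0.4917]
top [[555.6, 0.0, 310.9], [0.0, 555.6, 240.7], [0.0, 0.0, 1.0]] [[0.0437, -0.999, 0.001], [-0.9764, -0.0429, -0.2119], [0.2117, 0.0083, -0.9773]] [0.1235, 0.5087, 0.8252]
0.1 [[-0.975, 0.222, -0.0], [0.222, 0.975, -0.001], [-0.0, -0.001, -1.0]] [0.11090991 0.48724902 0.23087477] 0.0187 [ 0.63161136  0.69339692 -0.61003441]
```

View pics/scene0.png

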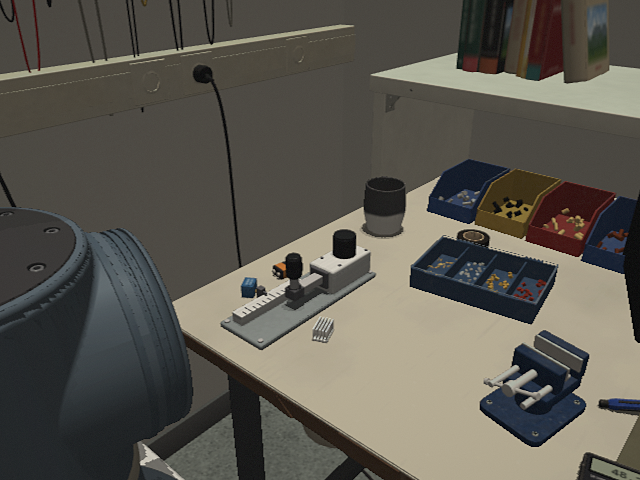

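View pics/top0.png

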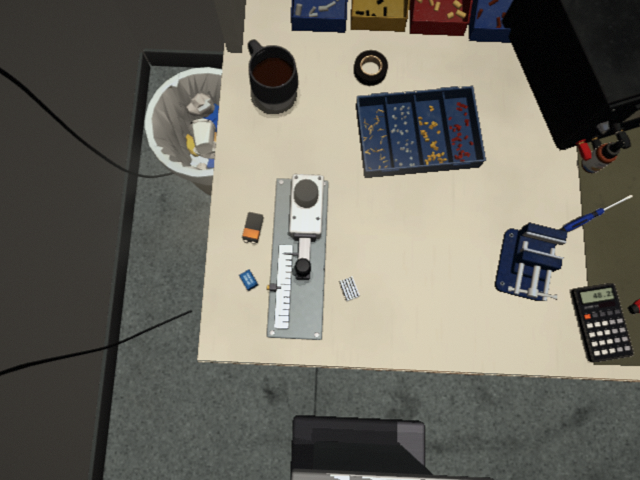

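Scene: the gauge lies with its boom pointing to the robot. In the top view the cap is at about (305,192), the knob at (302,267), and the rider near (272,287). I'll measure these now.

```bash
cat > h.py <<'E'
import cv2,numpy as np
from bench import r,viewer
def ray(n,uv):
    c=viewer.camera_info(n);K,R,t=map(np.array,(c["K"],c["R"],c["t"]))
    return -R.T@t, R.T@np.linalg.solve(K,[*uv,1.])
def onz(n,uv,z):
    o,d=ray(n,uv);return o+d*(z-o[2])/d[2]
def proj(n,X):
    c=viewer.camera_info(n);p=np.array(c["K"])@(np.array(c["R"])@X+c["t"]);return p[:2]/p[2]
E
python3 - <<'E'
from h import *
im=cv2.imread("pics/top0.png")
# bench is warm: low blue vs red ; plate is neutral grey
f=im.astype(int); 
m=(((f[...,2]-f[...,0])<18)&(f.sum(2)>150)).astype(np.uint8)
m[:165]=0;m[345:]=0;m[:,:262]=0;m[:,:][:,335:]=0
m=cv2.morphologyEx(m,cv2.MORPH_CLOSE,np.ones((9,9)))
c=max(cv2.findContours(m,0,2)[0],key=cv2.contourArea)
q=cv2.approxPolyDP(c,6,True)[:,0];print(q.tolist(),cv2.contourArea(c))
print([np.round(onz("top",p,.008)[:2],4).tolist() for p in q])
d=(f.max(2)<75).astype(np.uint8);d[:165]=0;d[345:]=0;d[:,:262]=0;d[:,335:]=0
n,l,st,ce=cv2.connectedComponentsWithStats(d)
for s,e in zip(st[1:],ce[1:]):
    if s[4]>8: print(s,e.round(1))
crop=cv2.resize(im[165:345,235:365],None,fx=3.3,fy=3.3,interpolation=cv2.INTER_CUBIC)
cv2.imwrite("pics/crop0.png",crop)
E
```

```text
[[294, 174], [276, 182], [267, 336], [321, 339], [327, 181]] 8500.5
[[0.6285, 0.18], [0.6128, 0.21], [0.3531, 0.2097], [0.3521, 0.1227], [0.6184, 0.1231]]
[295 196  22  12 122] [306.2 202.2]
[289 233  32   9 100] [304.3 237. ]
[292 259  19  21 313] [302.  269.3]
[270 288   7   4  16] [273.  289.7]
```

View pics/crop0.png

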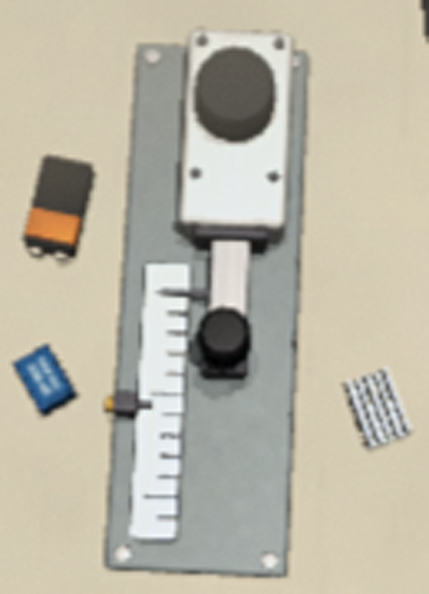

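```bash
python3 - <<'E'
from h import *
P=lambda x,y:(x/3.3+235-.35,y/3.3+165-.35)
C={k:onz("top",P(*v),.008)[:2] for k,v in dict(TL=(138,44),TR=(310,52),BR=(288,575),BL=(104,567)).items()}
for k,v in C.items(): print(k,v.round(4))
gx=(C["BL"]-C["TL"])+(C["BR"]-C["TR"]); gx/=np.linalg.norm(gx); gy=np.array([-gx[1],gx[0]])
cen=sum(C.values())/4; O=cen-gx*.005-gy*(-.010)
print("yaw",np.degrees(np.arctan2(gx[1],gx[0])),"O",O)
def rep(n,p,z):
    w=onz("top",P(*p),z)[:2];print(n,"world",w.round(4),"gauge mm",(np.array([gx,gy])@(w-O)*1e3).round(1))
rep("cap",(235,86),.086); rep("knob",(225,331),.096);rep("ptr",(160,292),.030);rep("mark",(150,405),.030)
for n,p in dict(hTL=(191,30),hTR=(297,36),hBR=(284,228),hBL=(177,222)).items(): rep(n,p,.05)
# scene view cross-check: project estimated cap-top and knob-top
w=onz("top",P(235,86),.086);print(proj("scene",w)); w=onz("top",P(225,331),.096);print(proj("scene",w))
im=cv2.imread("pics/scene0.png")
cv2.imwrite("pics/s1.png",cv2.resize(im[215:355,215:385],None,fx=4,fy=4,interpolation=cv2.INTER_CUBIC))
E
```

```text
TL [0.62   0.2096]
TR [0.6196 0.1204]
BR [0.3524 0.1213]
BL [0.3523 0.211 ]
yaw 179.76374461851262 O [0.49100803 0.1555648 ]
cap world [0.5751 0.1567] gauge mm [-84.1  -1.4]
knob world [0.4563 0.1557] gauge mm [34.7  0. ]
ptr world [0.4856 0.1899] gauge mm [  5.6 -34.3]
mark world [0.4297 0.1917] gauge mm [ 61.5 -35.9]
hTL world [0.6143 0.1805] gauge mm [-123.2  -25.5]
hTR world [0.6135 0.128 ] gauge mm [-122.6   27.1]
hBR world [0.5158 0.1305] gauge mm [-24.9  24.9]
hBL world [0.5166 0.1824] gauge mm [-25.4 -26.9]
[343.14226285 233.73812692]
[292.67003869 254.9942155 ]
```

View pics/s1.png

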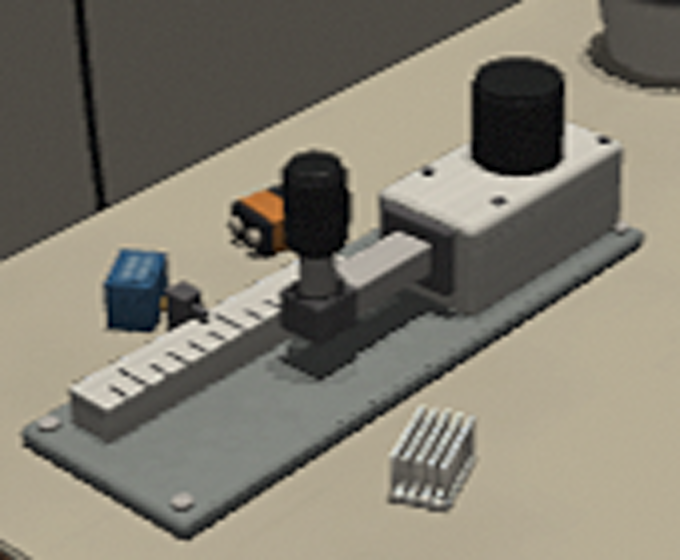

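The scene view confirms the cap and knob positions to about 2 mm. Next I align the tool and move above the cap.

Call:
{"name": "step_arm", "arguments": {
  "commands": [100,0,0,0,-0.112,100,0,0,0,-0.112,100,-2.3,-1.65,0,0,100,-2.3,-1.65,0,0,100,-2.3,-1.65,0,0,100,-2.3,-1.65,0,0,100,-2.3,-1.65,0,0,100,-2.3,-1.65,0,0,100,-2.3,-1.65,0,0,100,-2.3,-1.65,0,0]
}}

```text
time: 1.1
position: [0.2957, 0.3546, 0.2311]
eef_rot: [[-1.0, -0.0, -0.0], [-0.0, 1.0, -0.0], [0.0, -0.0, -1.0]]
force: [1.0, 0.5, -0.3]
gripper_width: 1.003
grip_force: 0.0
```

Call:
{"name": "step_arm", "arguments": {
  "commands": [100,-2.3,-1.65,0,0,100,-2.3,-1.65,0,0,100,-2.3,-1.65,0,0,100,-2.3,-1.65,0,0,100,-2.3,-1.65,0,0,100,-2.3,-1.65,0,0,100,-2.3,-1.65,0,0,100,-2.3,-1.65,0,0,100,0,0,0,0,100,0,0,0,0]
}}

```text
time: 2.1
position: [0.479, 0.2232, 0.2309]
eef_rot: [[-1.0, 0.001, -0.001], [0.001, 1.0, -0.0], [0.001, -0.0, -1.0]]
force: [0.1, 0.2, -0.5]
gripper_width: 0.997
grip_force: 0.0
```

Call:
{"name": "step_arm", "arguments": {
  "commands": [100,-1.92,-1.35,0,0,100,-1.92,-1.35,0,0,100,-1.92,-1.35,0,0,100,-1.92,-1.35,0,0,100,-1.92,-1.35,0,0,100,0,0,2.5,0,100,0,0,2.5,0,100,0,0,2.5,0,100,0,0,2.5,0,100,0,0,0,0]
}}

```text
time: 3.1
position: [0.5725, 0.1564, 0.1284]
eef_rot: [[-1.0, -0.001, -0.005], [-0.001, 1.0, -0.001], [0.005, -0.001, -1.0]]
force: [-0.0, -0.0, -0.4]
gripper_width: 1.004
grip_force: 0.0
```

Call:
{"name": "step_arm", "arguments": {
  "commands": [100,-0.2,0,2,0,100,0,0,2,0,100,0,0,1.6,0,100,0,0,1.5,0,100,0,0,0,0,0,0,0,0,0,0,0,0,0,0,0,0,0,0,0,0,0,0,0,0,0,0,0,0,0]
}}

```text
time: 4.1
position: [0.5777, 0.1564, 0.0617]
eef_rot: [[-1.0, -0.0, 0.002], [-0.0, 1.0, 0.001], [-0.002, 0.001, -1.0]]
force: [-2.8, -0.5, 11.7]
gripper_width: 0.44
grip_force: 58.9
```

Call:
{"name": "step_arm", "arguments": {
  "commands": [0,0,0,-1,0,0,0,0,-1,0,0,0,0,-1,0,0,0,0,-1,0,0,0,0,-1,0,0,0,0,-1,0,0,0,0,-0.5,0,0,0,0,0,0]
}}

```text
time: 4.9
position: [0.5775, 0.1562, 0.1261]
eef_rot: [[-1.0, -0.0, 0.001], [-0.0, 1.0, 0.0], [-0.001, 0.0, -1.0]]
force: [-0.1, -1.1, -1.0]
gripper_width: 0.435
grip_force: 60.1
```

```bash
python3 - <<'E'
from h import *
a=viewer.read_camera("scene")[175:325,245:415];b=viewer.read_camera("top")[130:280,235:405]
cv2.imwrite("pics/lift.png",cv2.resize(np.hstack([a,b]),None,fx=2.3,fy=2.3,interpolation=cv2.INTER_CUBIC))
s=r.sense();print(s["position"],s["gripper_width"],s["force"])
E
```

```text
[0.57691233 0.156063   0.1250279 ] 0.44252382919377375 [ 0.36187167 -0.99018634 -0.29640109]
```

View pics/lift.png

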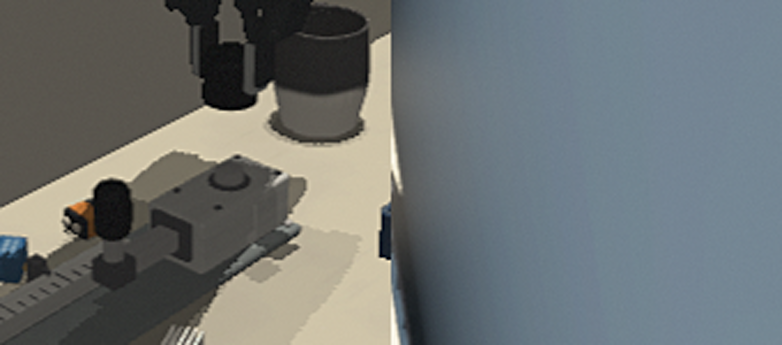

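The cap is held level, and the button is uncovered at about (345,252) in the scene view. I'll move sideways to the free strip and then lower it.

Call:
{"name": "step_arm", "arguments": {
  "commands": [0,0.52,-1.61,0,0,0,0.52,-1.61,0,0,0,0.52,-1.61,0,0,0,0.52,-1.61,0,0,0,0.52,-1.61,0,0,0,0,0,2,0,0,0,0,2,0,0,0,0,2,0,0,0,0,2,0,0,0,0,1,0]
}}

```text
time: 6.0
position: [0.55, 0.0746, 0.0339]
eef_rot: [[-1.0, 0.0, -0.002], [0.0, 1.0, -0.0], [0.002, -0.0, -1.0]]
force: [0.2, -0.8, 0.4]
gripper_width: 0.44
grip_force: 60.1
```

Call:
{"name": "step_arm", "arguments": {
  "commands": [0,0,0,0,0,0,0,0,0.5,0,0,0,0,0.5,0,0,0,0,0.4,0,0,0,0,0.3,0,0,0,0,0,0,0,0,0,0,0]
}}

```text
time: 6.7
position: [0.5511, 0.0757, 0.0184]
eef_rot: [[-1.0, -0.0, 0.0], [-0.0, 1.0, 0.0], [-0.0, 0.0, -1.0]]
force: [-0.4, -0.2, -0.1]
gripper_width: 0.442
grip_force: 60.1
```

Continue down until contact.

Call:
{"name": "step_arm", "arguments": {
  "commands": [0,0,0,0.3,0,0,0,0,0.2,0,0,0,0,0,0,0,0,0,0,0]
}}

```text
time: 7.1
position: [0.551, 0.0756, 0.0133]
eef_rot: [[-1.0, -0.0, -0.0], [-0.0, 1.0, -0.0], [0.0, -0.0, -1.0]]
force: [-0.6, -0.0, -0.7]
gripper_width: 0.434
grip_force: 60.1
```

Call:
{"name": "step_arm", "arguments": {
  "commands": [0,0,0,0.1,0,0,0,0,0.0,0]
}}

```text
time: 7.3
position: [0.5511, 0.0756, 0.0123]
eef_rot: [[-1.0, -0.0, 0.0], [-0.0, 1.0, 0.0], [-0.0, 0.0, -1.0]]
force: [0.2, 0.5, -1.2]
gripper_width: 0.435
grip_force: 60.1
```

Call:
{"name": "step_arm", "arguments": {
  "commands": [0,0,0,0.1,0,0,0,0,0.0,0]
}}

```text
time: 7.5
position: [0.5512, 0.0756, 0.0117]
eef_rot: [[-1.0, -0.0, 0.0], [-0.0, 1.0, 0.0], [-0.0, 0.0, -1.0]]
force: [-3.0, -0.3, 7.8]
gripper_width: 0.436
grip_force: 61.0
```

Contact at about 8 N. I'll release part way and rise.

Call:
{"name": "step_arm", "arguments": {
  "commands": [52,0,0,0,0,58,0,0,0,0,60,0,0,0,0,60,0,0,0,0,60,0,0,-1,0,60,0,0,-2,0,60,0,0,-2.5,0,60,0,0,-2.5,0,60,0,0,-2.5,0,0,0,0,-1.5,0]
}}

```text
time: 8.5
position: [0.5517, 0.0757, 0.1341]
eef_rot: [[-1.0, -0.0, 0.002], [-0.0, 1.0, 0.0], [-0.002, 0.0, -1.0]]
force: [1.0, -0.6, -0.1]
gripper_width: 0.447
grip_force: 0.0
```

```bash
python3 - <<'E'
from h import *
a=viewer.read_camera("scene")
cv2.imwrite("pics/placed.png",cv2.resize(a[215:355,235:435],None,fx=4,fy=4,interpolation=cv2.INTER_CUBIC))
s=r.sense();print(s["position"],s["gripper_width"],s["force"])
E
```

```text
[0.55249341 0.07579396 0.13579138] 0.35721088746970237 [ 0.36086191 -0.10200977  3.59471784]
```

View pics/placed.png

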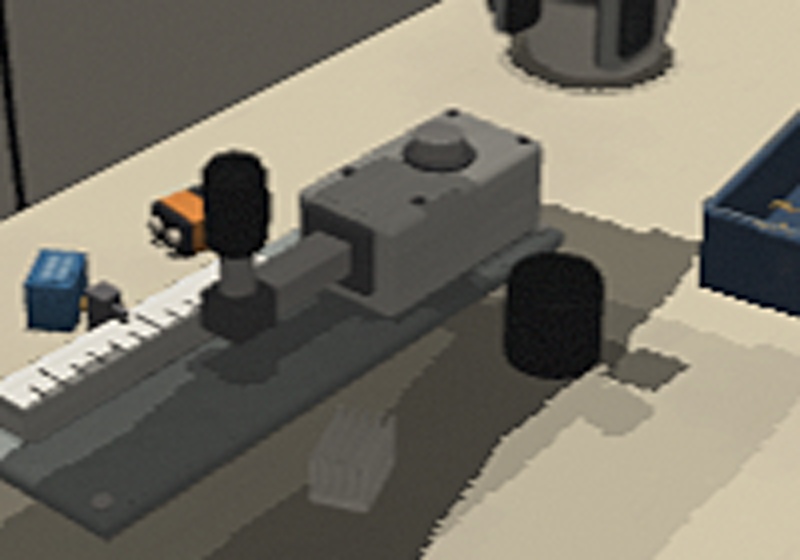

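The cap stands upright on its rim on the free strip, and the small parts are undisturbed. The button's top face is at crop (442,133), so I'll ray-check it.

```bash
python3 -c "
from h import *
print(onz('scene',(442/4+235-.4,133/4+215-.4),.061))"
```

```text
[0.57618271 0.15288486 0.061     ]
```

Call:
{"name": "step_arm", "arguments": {
  "commands": [0,-0.46,1.6,0,0,0,-0.46,1.6,0,0,0,-0.46,1.6,0,0,0,-0.46,1.6,0,0,0,-0.46,1.6,0,0,0,0,0,0,0,0,0,0,0,0]
}}

```text
time: 9.25
position: [0.574, 0.1562, 0.1309]
eef_rot: [[-1.0, -0.001, -0.001], [-0.001, 1.0, -0.0], [0.001, -0.0, -1.0]]
force: [0.8, 0.0, -0.7]
gripper_width: -0.004
grip_force: 0.0
```

Call:
{"name": "step_arm", "arguments": {
  "commands": [0,-0.1,-0.1,2,0,0,0,0,2,0,0,0,0,1.5,0,0,0,0,0.8,0,0,0,0,0,0,0,0,0,0.3,0,0,0,0,0.3,0,0,0,0,0,0]
}}

```text
time: 10.05
position: [0.5751, 0.1546, 0.0624]
eef_rot: [[-1.0, -0.0, 0.0], [-0.0, 1.0, 0.0], [-0.0, 0.0, -1.0]]
force: [-0.6, -0.4, 1.1]
gripper_width: 0.002
grip_force: 0.0
```

Call:
{"name": "step_arm", "arguments": {
  "commands": [0,0,0,0.2,0,0,0,0,0.2,0,0,0,0,0.2,0,0,0,0,0.1,0,0,0,0,0,0]
}}

```text
time: 10.55
position: [0.5751, 0.1546, 0.0552]
eef_rot: [[-1.0, -0.0, 0.0], [-0.0, 1.0, 0.0], [-0.0, 0.0, -1.0]]
force: [1.1, 0.7, 1.8]
gripper_width: -0.001
grip_force: 0.6
```

Call:
{"name": "step_arm", "arguments": {
  "commands": [0,0,0,0.1,0,0,0,0,0,0]
}}

```text
time: 10.75
position: [0.575, 0.1546, 0.0542]
eef_rot: [[-1.0, -0.0, -0.0], [-0.0, 1.0, 0.0], [0.0, 0.0, -1.0]]
force: [0.6, 0.1, 1.9]
gripper_width: -0.002
grip_force: 0.7
```

Call:
{"name": "step_arm", "arguments": {
  "commands": [0,0,0,0.1,0,0,0,0,0,0]
}}

```text
time: 10.95
position: [0.5751, 0.1546, 0.0539]
eef_rot: [[-1.0, -0.0, 0.0], [-0.0, 1.0, 0.0], [-0.0, 0.0, -1.0]]
force: [-3.8, -0.8, 13.0]
gripper_width: -0.0
grip_force: 6.2
```

The button bottomed at 54 mm with 13 N. Next I rise and go to the knob.

Call:
{"name": "step_arm", "arguments": {
  "commands": [0,0,0,-1,0,0,0,0,-2.5,0,0,0,0,-3,0,100,0,0,-3,0,100,2.38,0.02,0,0,100,2.38,0.02,0,0,100,2.38,0.02,0,0,100,2.38,0.02,0,0,100,2.38,0.02,0,0,100,0,0,0,0]
}}

```text
time: 11.95
position: [0.4536, 0.1554, 0.1488]
eef_rot: [[-1.0, -0.001, -0.001], [-0.001, 1.0, -0.0], [0.001, -0.0, -1.0]]
force: [1.4, 0.5, 0.5]
gripper_width: 1.002
grip_force: 0.0
```

Call:
{"name": "step_arm", "arguments": {
  "commands": [100,0,0,0,0,100,0,0,0,0,100,0,0,0,0]
}}

```text
time: 12.25
position: [0.4566, 0.1556, 0.1483]
eef_rot: [[-1.0, 0.0, 0.0], [0.0, 1.0, -0.0], [-0.0, -0.0, -1.0]]
force: [0.2, 0.5, -0.1]
gripper_width: 0.998
grip_force: 0.0
```

```bash
python3 - <<'E'
from h import *
s=r.sense();print(s["position"],s["gripper_width"],s["force"])
a=viewer.read_camera("scene")
cv2.imwrite("pics/pressed.png",cv2.resize(a[195:345,215:415],None,fx=4,fy=4,interpolation=cv2.INTER_CUBIC))
E
```

```text
[0.45662677 0.15555821 0.14827007] 0.9981482281284274 [ 0.19020982  0.48229623 -0.1040415 ]
```

View pics/pressed.png

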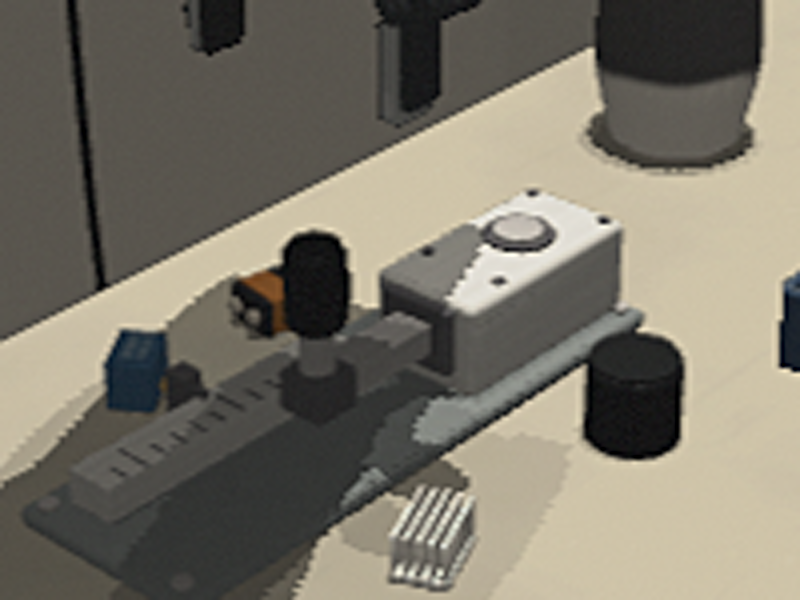

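The button is down and the cap stands clear. I'll descend and grip the knob.

Call:
{"name": "step_arm", "arguments": {
  "commands": [100,0,0,2,0,100,0,0,2,0,100,0,0,2,0,100,0,0,1.3,0,100,0,0,1,0,100,0,0,0,0,100,0,0,0,0]
}}

```text
time: 13.0
position: [0.4563, 0.1556, 0.0656]
eef_rot: [[-1.0, -0.0, 0.0], [-0.0, 1.0, 0.0], [-0.0, 0.0, -1.0]]
force: [-0.4, -0.4, 0.2]
gripper_width: 0.999
grip_force: 0.0
```

Call:
{"name": "step_arm", "arguments": {
  "commands": [0,0,0,0,0,0,0,0,0,0,0,0,0,0,0,0,0,0,0,0,0,0,0,0,0,0,0,0,0,0,0,0,0,0,0,0,0,0,0,0]
}}

```text
time: 13.8
position: [0.4562, 0.1558, 0.0657]
eef_rot: [[-1.0, -0.0, 0.0], [-0.0, 1.0, 0.001], [-0.0, 0.001, -1.0]]
force: [-3.1, -0.3, 7.5]
gripper_width: 0.266
grip_force: 58.4
```

Call:
{"name": "step_arm", "arguments": {
  "commands": [0,0.2,0,0,0,0,0.5,0,0,0,0,0.7,0,0,0,0,0.7,0,0,0,0,0.7,0,0,0,0,0.7,0,0,0,0,0.7,0,0,0,0,0.5,0,0,0,0,0.3,0,0,0,0,0,0,0,0]
}}

```text
time: 14.8
position: [0.4061, 0.1559, 0.0657]
eef_rot: [[-1.0, -0.001, 0.001], [-0.001, 1.0, 0.001], [-0.001, 0.001, -1.0]]
force: [2.5, 2.8, 6.1]
gripper_width: 0.272
grip_force: 59.0
```

```bash
python3 - <<'E'
from h import *
s=r.sense();print(s["position"],s["gripper_width"],s["force"])
a=viewer.read_camera("scene");b=viewer.read_camera("top")
cv2.imwrite("pics/sc_pull.png",a);cv2.imwrite("pics/tp_pull.png",b)
a=cv2.resize(a[265:345,225:325],None,fx=4,fy=4,interpolation=cv2.INTER_CUBIC)
b=cv2.resize(b[225:345,250:350],None,fx=4,fy=4,interpolation=cv2.INTER_CUBIC)[:480]
a=cv2.copyMakeBorder(a,0,480-a.shape[0],0,0,cv2.BORDER_CONSTANT)
cv2.imwrite("pics/pull.png",np.hstack([a,b]))
E
```

```text
[0.40605682 0.15594302 0.06574648] 0.27209004588545743 [2.54290427 2.77566691 6.14206959]
```

View pics/pull.png

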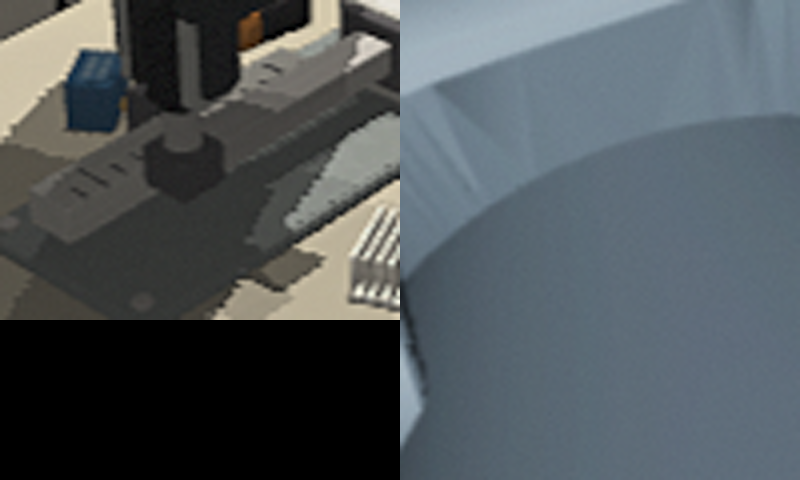

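The arm hides the pointer and mark in both views, so I'll read the offset at sub-pixel precision from the first unobstructed top image. The scale ticks check the ruler.

```bash
python3 - <<'E'
from h import *
g=cv2.cvtColor(cv2.imread("pics/top0.png"),6)
np.set_printoptions(linewidth=200)
print("ptr cols 278-300 rows 249-258");print(g[249:259,278:300])
print("mark cols 268-286 rows 281-294");print(g[281:295,268:286])
print("ticks cols 284-291 mean, rows 244-330");print([(y,int(g[y,285:290].mean())) for y in range(243,332)])
E
```

```text
ptr cols 278-300 rows 249-258
[[121 200 236 235 233 234 235 234 234 234 234 234 236 236 178 133 152 157 156 115  82 182]
 [119 200 236 235 234 234 234 235 235 235 234 235 236 236 179 136 154 158 157 115  85 182]
 [121 200 237 235 235 235 235 235 236 236 236 236 237 235 182 142 153 157 157 114  88 186]
 [127 203 236 235 234 215 182 173 183 190 190 188 190 202 159 121 129 132 128 101  97 189]
 [142 208 235 227 192 161 131 117 124 121 117 116 114 126 110  99 105 106 104  99 111 193]
 [153 212 236 233 224 198 163 142 125 112  96  84  82  73  66  75  85  91  84  81 110 195]
 [167 219 235 235 235 232 226 225 223 221 220 219 219 181 107  65  67  68  68  63 105 193]
 [170 220 235 235 234 235 235 236 236 236 236 238 239 202 133 104 105 103  98  71 107 193]
 [176 220 235 234 234 234 235 235 236 235 236 237 238 198 142 139 146 129 116  83 133 202]
 [199 231 234 234 234 234 235 234 234 235 235 236 237 184 134 148 157 152 147 115 145 163]]
mark cols 268-286 rows 281-294
[[202 162 125 147 156 154 154 151 123 202 236 235 234 234 234 234 235 234]
 [202 164 127 144 154 152 152 150 123 201 237 236 235
[... 1329 characters left out ...]
26), (274, 235), (275, 236), (276, 235), (277, 214), (278, 178), (279, 225), (280, 235), (281, 235), (282, 236), (283, 233), (284, 181), (285, 223), (286, 235), (287, 235), (288, 236), (289, 234), (290, 177), (291, 217), (292, 229), (293, 228), (294, 228), (295, 225), (296, 169), (297, 157), (298, 215), (299, 225), (300, 225), (301, 225), (302, 195), (303, 137), (304, 209), (305, 226), (306, 226), (307, 225), (308, 212), (309, 148), (310, 198), (311, 211), (312, 208), (313, 206), (314, 202), (315, 147), (316, 189), (317, 203), (318, 202), (319, 202), (320, 203), (321, 146), (322, 169), (323, 205), (324, 209), (325, 207), (326, 201), (327, 198), (328, 140), (329, 137), (330, 156), (331, 159)]
```

```bash
python3 - <<'E'
from h import *
g=cv2.cvtColor(cv2.imread("pics/top0.png"),6).astype(float)
def cen(c0,c1,r0,r1,bg):
    w=np.clip(bg-g[r0:r1,c0:c1+1],0,None);w[w<6]=0
    R,C=np.mgrid[r0:r1,c0:c1+1];return (w*C).sum()/w.sum(),(w*R).sum()/w.sum()
p=cen(284,288,251,257,235);m=cen(277,280,285,290,237);print(p,m)
for zp,zm in ((.026,.026),(.03,.03),(.034,.034),(.027,.030),(.030,.027)):
    P,M=onz("top",p,zp),onz("top",m,zm);print(zp,zm,P.round(4),M.round(4),"dx mm",((P-M)[0]*1e3).round(2))
t=[]
for y in (259,265,271,277,284,290,296,302,309,315,321):
    bg=max(g[y-3,287],g[y+3,287])-4;t.append(onz("top",cen(285,289,y-1,y+3,bg),.024)[0])
print("ticks",(np.diff(t)*1e3).round(1),(t[0]-t[-1])*1e3)
o,d=ray("top",m);o2,d2=ray("scene",(205/4+215-.4,318/4+215-.4))
k=np.linalg.lstsq(np.c_[d,-d2],o2-o,rcond=None)[0];print("mark tri",o+d*k[0],o2+d2*k[1])
print("ptr now in scene",proj("scene",np.array([P[0]-.0501,P[1],.03])),"mark",proj("scene",M))
a=cv2.imread("pics/sc_pull.png")[270:320,240:300]
a=cv2.convertScaleAbs(cv2.resize(a,None,fx=10,fy=10,interpolation=cv2.INTER_CUBIC),alpha=2)
cv2.imwrite("pics/zoom.png",a)
E
```

```text
(np.float64(286.12050739957715), np.float64(253.28188865398167)) (np.float64(278.3455233291299), np.float64(287.23518284993696))
0.026 0.026 [0.4863 0.1852 0.026 ] [0.4303 0.1948 0.026 ] dx mm 56.01
0.03 0.03 [0.4855 0.185  0.03  ] [0.4298 0.1945 0.03  ] dx mm 55.76
0.034 0.034 [0.4848 0.1848 0.034 ] [0.4293 0.1943 0.034 ] dx mm 55.5
0.027 0.03 [0.4861 0.1852 0.027 ] [0.4298 0.1945 0.03  ] dx mm 56.33
0.03 0.027 [0.4855 0.185  0.03  ] [0.4302 0.1947 0.027 ] dx mm 55.37
ticks [ -9.9 -10.3 -10.  -10.2 -10.  -10.1  -9.9 -10.5  -9.5  -9.5] 99.84205161866089
mark tri [0.43062937 0.19492631 0.0234091 ] [0.43276792 0.19313122 0.02356886]
ptr now in scene [270.57998289 291.70846842] mark [263.81328208 292.54244175]
```

View pics/zoom.png

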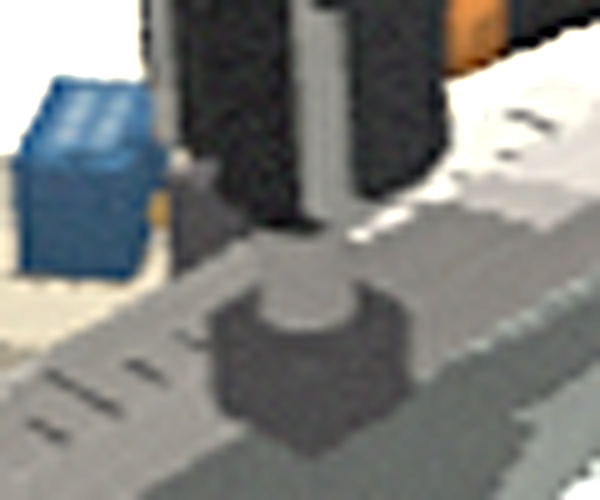

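The drawn distance still needed is about 55.8 mm, and the tick spacing of 10.0 mm confirms the scale. The zoom shows the pointer hidden behind the knob and the knob firmly gripped. I'll move the last 5.7 mm and check for slip.

Call:
{"name": "step_arm", "arguments": {
  "commands": [0,0.3,0,0,0,0,0.2,0,0,0,0,0.07,0,0,0,0,0,0,0,0,0,0,0,0,0,0,0,0,0,0]
}}

```text
time: 15.5
position: [0.4007, 0.156, 0.0657]
eef_rot: [[-1.0, -0.0, 0.001], [-0.0, 1.0, 0.001], [-0.001, 0.001, -1.0]]
force: [2.5, 3.0, 6.9]
gripper_width: 0.268
grip_force: 59.0
```

```bash
python3 - <<'E'
from h import *
s=r.sense();print(s["position"],s["gripper_width"],s["force"])
a=viewer.read_camera("scene");cv2.imwrite("pics/sc_fin.png",a)
# slip check: bottom corner of the block under the knob, same z before and after the 50.1 mm pull
for z in (.02,.03,.04):
    print(z,(onz("scene",(320/4+215-.4,377/4+215-.4),z)-onz("scene",(312/10+240-.45,455/10+270-.45),z)).round(4))
# edge match of the block: patch in scene0 (neck+block) vs later, on gradient images
G=lambda i:cv2.Laplacian(cv2.GaussianBlur(cv2.cvtColor(i,6).astype(np.float32),(0,0),1),cv2.CV_32F)
cv2.imwrite("pics/ab.png",cv2.resize(np.hstack([cv2.convertScaleAbs(cv2.imread("pics/scene0.png")[265:320,270:325],alpha=1.5),cv2.convertScaleAbs(a[270:325,242:297],alpha=2)]),None,fx=7,fy=7,interpolation=cv2.INTER_CUBIC))
E
```

```text
[0.40066848 0.15596215 0.06574186] 0.2678643782673268 [2.54633193 3.00842259 6.87056956]
0.02 [ 0.0347 -0.0153  0.    ]
0.03 [ 0.034  -0.0149  0.    ]
0.04 [ 0.0332 -0.0146 -0.    ]
```

View pics/ab.png

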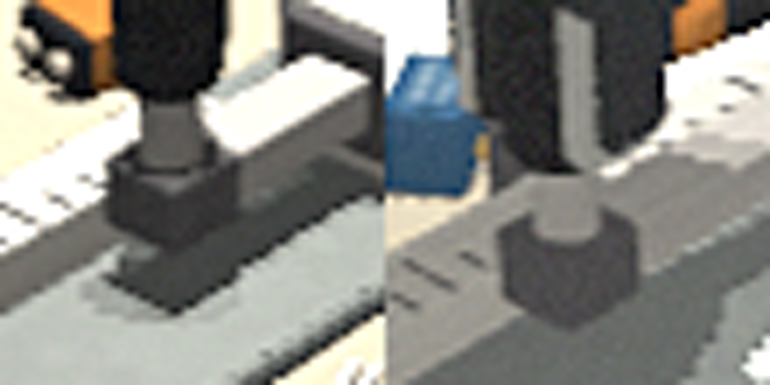

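```bash
python3 - <<'E'
from h import *
for n,L,R_,zs in (("corner",(176,248),(185,330),(.025,.03)),("left bottom",(108,230),(117,308),(.025,.03)),("right top",(240,160),(253,243),(.04,.045))):
    for z in zs: print(n,z,(onz("scene",(L[0]/7+270-.4,L[1]/7+265-.4),z)-onz("scene",(R_[0]/7+242-.4,R_[1]/7+270-.4),z)).round(4))
E
```

```text
corner 0.025 [0.0573 0.0013 0.    ]
corner 0.03 [0.0567 0.0012 0.    ]
left bottom 0.025 [0.0565 0.0009 0.    ]
left bottom 0.03 [ 0.0559  0.0009 -0.    ]
right top 0.04 [ 0.0587  0.0028 -0.    ]
right top 0.045 [0.0581 0.0028 0.    ]
```

Call:
{"name": "step_arm", "arguments": {
  "commands": [0,0.03,0,0,0,0,0,0,0,0,0,0,0,0,0]
}}

```text
time: 15.85
position: [0.4004, 0.1559, 0.0657]
eef_rot: [[-1.0, -0.0, 0.001], [-0.0, 1.0, 0.001], [-0.001, 0.001, -1.0]]
force: [3.2, 2.9, 6.5]
gripper_width: 0.265
grip_force: 59.0
```

```bash
python3 -c "
from bench import r
print(r.job_done())"
```

```text
the job is handed in; nothing more can be done
None
```

I stood the cap on its rim clear of the gauge, pressed the lock button to its stop, and handed in while holding the boom drawn out 55.8 mm to the rider mark; the arm hid pointer and mark, so that figure (±0.5 mm or so) comes from the first top image and was not checked by eye.

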